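# Close up a drying rack over a pot

## Task

Stand the mint-striped pot upright on the round mark in the middle of the drying-rack base, then carry the upper frame over by its red handle and lower it so that all four corner posts sit fully home in the base's corner sockets. Set both down rather than dropping them, do not let the frame touch the pot, and leave the plain pot, the jar and the brush where they are.

Things in the scene. Friction and masses are not known exactly. Their poses are not given: they have to be found in the camera images.
- base: Fixed drying-rack base. Pale deck 190 (x) x 150 (y) mm, top 30 mm above bench, round mint mark 72 mm wide in its middle. Dark steel socket blocks 34 x 34 mm, tops 52 mm above bench, centred at x +-75, y +-55 mm. Each has a blind square hole 17 mm wide, 18 mm deep (floor 34 mm above bench), mouth chamfered 3 mm. Origin: middle of footprint at bench level; z up, x along long side. May be left or right.
- frame: Loose frame, 0.5 kg, standing on 4 steel posts. Blue rim 180 (x) x 132 (y) mm, pale slats; rim 85 to 95 mm above post tips. Posts 14 mm round at x +-75, y +-55 mm, tapering to 8 mm over the last 6 mm. Origin: middle, at post-tip level; z up, x along long side. Fits the base either way round (half turn). Fully home: origin 34 mm above the base's origin, axes in line.
- handle (a point): Middle of the upper frame's red grip bar, 131 mm straight above the frame's origin. Bar runs along the frame's x: 108 mm long, 14 mm wide (frame's y), 18 mm tall, on two end uprights (84 mm free between them), 27 mm of free space between its underside and the slats. Axes are the frame's.
- striped_pot: Brown fired-clay pot with vertical mint stripes and a mint inside floor, about 0.16 kg, open at the top, 60 mm tall, 58 mm outside diameter (52 at the foot, straight above 14 mm), wall 5 mm. Rigid; can be gripped across its outside or by its wall. Origin: centre of its underside, z up.
- plain_pot: Bystander: plain brown pot of the same shape and size without stripes, origin at the centre of its underside. It and the striped pot swap places.
- jar: Bystander: white jar with blue lid, 68 mm in diameter, 75 mm tall, origin at the centre of its underside.
- brush: Bystander: brush about 170 mm long lying on the bench, origin under its middle, x along its length.
Things that resemble listed ones, but are neither listed nor needed, are in the scene too. Leave any yellow look-alike of the striped_pot alone.

How it is judged:
On the way:
1. the striped pot stands released on the mark, before the frame is put on (horizontal distance between striped_pot and base below 0.016 m and z of striped_pot in the frame of base between 0.026 and 0.034 m and angle between striped_pot's own z axis and vertical below 0.08 rad and contact force between striped_pot and the fingers below 0.1 N and linear speed of striped_pot below 0.03 m/s and horizontal distance between frame and base above 0.06 m), for 0.2 s.
At the end, for the whole second after the job is handed in: The striped pot stands upright (0.08 rad) on the deck within 16 mm of its centre; the upper frame is level (0.03 rad) with all four posts home: within 3 mm of seated height (34 mm above the base origin), centred within 5 mm, in line within 0.04 rad. Both at rest, released (horizontal distance between striped_pot and base below 0.016 m and z of striped_pot in the frame of base between 0.026 and 0.034 m and angle between striped_pot's own z axis and vertical below 0.08 rad and horizontal distance between frame and base below 0.005 m and angle between the x axis of frame and the x axis of base, either way round below 0.04 rad and z of frame in the frame of base between 0.03 and 0.037 m and angle between frame's own z axis and vertical below 0.03 rad and linear speed of each of striped_pot, frame below 0.02 m/s); the robot touches nothing.
It fails at once if the plain pot, the jar or the brush is moved by more than 25 mm (distance of any of plain_pot, jar, brush from where it was at the start of the episode above 0.025 m).
It fails at once if the upper frame presses or knocks against the striped pot (over 0.5 N) (contact force between frame and striped_pot above 0.5 N).
It fails at once if the striped pot is tipped over (past 0.7 rad) (angle between striped_pot's own z axis and vertical above 0.7 rad).
It fails at once if the upper frame is dropped into the base (over 0.5 m/s within 30 mm of its seat) (horizontal distance between frame and base below 0.05 m and z of frame in the frame of base below 0.064 m and linear speed of frame above 0.5 m/s).
It fails at once if the striped pot is dropped onto the base (over 0.5 m/s within 15 mm of the deck) (horizontal distance between striped_pot and base below 0.06 m and z of striped_pot in the frame of base below 0.045 m and linear speed of striped_pot above 0.5 m/s).
It also fails if it takes over 64 s, if anything falls off the work surface, if the arm or the gripper's body presses on something with over 40 N, if the wrist force passes 120 N, or if a joint passes its speed limit or range.

## Robot

A 7-joint arm with a two-finger parallel gripper is mounted at the origin on the work surface. World frame = base frame: x ahead of the robot, y to its left, z up, the work surface at z = 0. Lengths are in m, angles in rad, forces in N, time in s.
With the tool pointing down it reaches from about 0.4 to 0.85 m from the base axis. Payload 4.5 kg.
Tool frame: the origin (TCP) lies between the finger pads; the fingertips stand 11 mm ahead of it and the grasp point (between the pads) lies 8 mm behind it (r.nose_length is the distance from the TCP to the fingertips, in m); z points along the fingers, y is the line along which they close (so a half turn about z gives the same grasp; the last joint's range is limited). The gripper opens to 88 mm and grips with 3 to 60 N. Pads are 18 mm wide; open, the fingers measure 123 mm over their backs; the gripper's body (75 mm by 187 mm) begins 45 mm behind the grasp point.
Start: joints at [-1.074, 0.689, -0.195, 1.565, 0.157, 0.902, -0.215], TCP at [0.279, 0.559, 0.25] pointing down, gripper open.
Joint ranges: [-3.01, 3.01], [-0.46, 2.08], [-1.47, 1.51], [0.13, 2.56], [-1, 4.14], [0.04, 2.09], [-2.66, 2.66]. Speed limits (rad/s): [2.57, 2.57, 3.14, 3.14, 3.14, 3.14, 3.14].

## Interface

Orientations are given as a unit quaternion [x, y, z, w].
In Python, from plant import get_state, snapshot, camera_model, r gives the robot as it stands.
- The arm moves only by the shell command python3 -m inch 'ROWS' [FORCE]. ROWS is text: rows parted by semicolons, each of 7 numbers parted by spaces: the opening, from -1 (shut) to 1 (fully open), then the shift along the tool's x, y, z in m, then the turn, a rotation vector about the tool's x, y, z in rad. A call has 1 to 20 rows; each row shifts and turns the commanded pose from where the row before left it, along the tool's axes as they then stand; what a row does not reach is not made up. A row lasts 1/12 s, in which the tool goes at most 41.7 mm and 7.16 degrees, less where a joint would pass 70% of its speed; a pose out of reach is approached as far as the arm can. A call is refused whole if a number of a shift passes 0.0417 or a number of a turn 0.125, either way. A call with a gripper value outside its range is refused whole. The fingers move at their own pace and stop on an object; FORCE is the grip in N (left out, the last holds). Time passes only in rows, so rows that do not move let the fingers close. It gives the time, the measured TCP pose, the force, the opening and the grip force at its end, in the units of the state.
- get_state(): the state, without advancing time (a new reading comes with each control period).
- snapshot(name): name is "side" or "top" or "wrist"; returns (picture, depth): 480x640x3 uint8, red, green, blue; 480x640 float32, m along the optical axis (not along the pixel's ray), 0 where there is no reading.
- camera_model(name): a dict with "intrinsics" (3x3 intrinsics, pixels), "view" (4x4, takes a point from world to camera coordinates). Camera axes: x right, y down, z forward; pixel columns grow to the right and rows downward; lengths in m; the calibration is good to about 2 mm. A picture is of the moment at which its call begins: read the wrist's pose just before it. camera_model takes no time and is no camera call; for the wrist camera it gives the pose at the moment of the call.
- r.finish_job(): hands the job in; it is judged then, once.
The state is a dict: "clock": time; "q": joint angles; "qd": joint speeds; "joint_torque": joint torques, N m; "tool_pos": TCP position; "eef_rot": TCP orientation; "contact_force": force on the tool from outside, world axes, zero at the start; "moment": the same for the moment, N m; "opening": opening from 0.0 (shut) to 1.0 (fully open); "finger_force": force on a finger pad.
Only numpy, scipy, OpenCV 4.12 (cv2) and the standard library are available. Lean on these libraries where they do the work, as an engineer would, in place of code of your own. Each camera call takes 0.05 s, during which the arm holds its last target. There are 200 camera calls.

## Working session

There is one attempt and no reset: what is moved stays moved. The work goes in short steps, Python scripts to look and compute and a shell command to move; the robot and the scene stay as the last step left them, time stands still between calls to the robot, and variables do not carry over. Pictures are saved under pics/ and viewed, at most 10 in all, crops included, and the job is handed in when it is done.

```bash
ls; mkdir -p pics
python3 - <<'E'
from plant import *
import cv2,numpy as np
for n in("side","top"):
    p,d=snapshot(n); cv2.imwrite(f"pics/{n}0.png",p[:,:,::-1]); np.savez(f"{n}0.npz",p=p,d=d)
    m=camera_model(n); print(n,np.round(m["intrinsics"],1).tolist(),np.round(m["view"],3).tolist())
s=get_state(); print({k:np.round(v,3).tolist() for k,v in s.items()})
E
```

```text
pics
side [[494.7, 0.0, 318.4], [0.0, 494.7, 245.1], [0.0, 0.0, 1.0]] [[0.997, -0.077, 0.004, -0.535], [-0.045, -0.63, -0.775, 0.111], [0.062, 0.773, -0.631, 1.121], [0.0, 0.0, 0.0, 1.0]]
top [[565.0, 0.0, 324.9], [0.0, 565.0, 244.1], [0.0, 0.0, 1.0]] [[0.159, -0.987, 0.005, -0.072], [-0.967, -0.157, -0.201, 0.538], [0.199, 0.027, -0.98, 0.982], [0.0, 0.0, 0.0, 1.0]]
{'clock': 0.1, 'q': [-1.074, 0.69, -0.195, 1.566, 0.157, 0.902, -0.215], 'qd': [0.0, -0.002, -0.0, -0.002, -0.0, 0.001, -0.001], 'joint_torque': [-0.003, -52.85, -1.271, -15.384, -0.053, 0.002, 0.0], 'tool_pos': [0.279, 0.559, 0.249], 'eef_rot': [0.229, 0.973, -0.001, -0.0], 'contact_force': [-0.057, -0.642, -0.15], 'moment': [0.001, 0.002, 0.01], 'finger_force': 0.0, 'opening': 1.003}
```

View pics/top0.png

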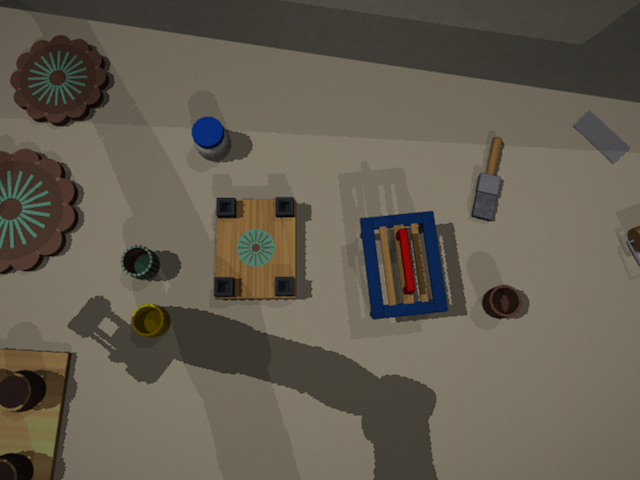

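View pics/side0.png

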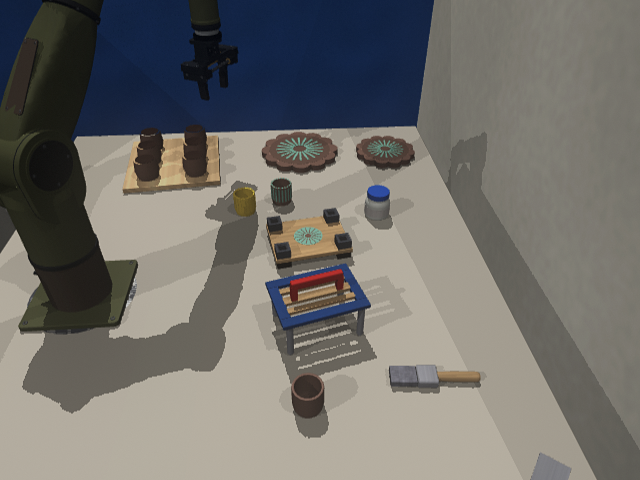

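The top view shows these look-alikes for the striped pot:
- striped (mint) pot at (140,262)
- yellow pot at (150,320)
- plain pot at (502,302)
- brown pots on the tray at (20,390) and (15,465)

I choose (140,262). The base is at (256,248), the frame at (404,264) and its red bar at (406,261).

```bash
cat > h.py <<'E'
import cv2,numpy as np
from plant import *
def ray(m,uv,z):
    "pixels -> world points on plane z"
    V=m["view"];K=m["intrinsics"];R=np.array(V)[:3,:3];c=-R.T@np.array(V)[:3,3]
    uv=np.atleast_2d(uv).astype(float);d=(np.c_[uv,np.ones(len(uv))]@np.linalg.inv(K).T)@R
    return c+d*((z-c[2])/d[:,2])[:,None]
def cloud(m,d):
    V=np.array(m["view"]);v,u=np.mgrid[:d.shape[0],:d.shape[1]]
    P=(np.stack([u,v,np.ones_like(u)],-1)@np.linalg.inv(m["intrinsics"]).T)*d[...,None]
    return (P-V[:3,3])@V[:3,:3]
E
python3 - <<'E'
from h import *
f=np.load("top0.npz");p,d=f["p"],f["d"];m=camera_model("top");W=cloud(m,d);z=W[...,2]
hsv=cv2.cvtColor(p,cv2.COLOR_RGB2HSV)
def rect(mask,zp,name):
    uv=np.argwhere(mask)[:,::-1]; P=ray(m,uv,zp)[:,:2].astype(np.float32)
    print(name,len(uv),cv2.minAreaRect(P),"medz",np.median(z[mask]).round(4))
box=lambda a,b,c,e:np.pad(np.ones((e-b,c-a),bool),((b,480-e),(a,640-c)))
blue=cv2.inRange(hsv,(105,120,40),(130,255,255))>0
rect(blue&box(340,190,470,340)&(abs(z-.095)<.006),.095,"rim")
red=(cv2.inRange(hsv,(0,180,60),(8,255,255))>0)&box(380,210,430,310)
rect(red&(z>.134),.14,"bar")
dark=box(205,185,305,310)&(abs(z-.052)<.006)
rect(dark,.052,"sockets")
n,l,st,c=cv2.connectedComponentsWithStats(dark.astype(np.uint8)); 
cs=[]
for i in range(1,n):
    if st[i,4]>100:
        Q=ray(m,np.argwhere(l==i)[:,::-1],.052)[:,:2].astype(np.float32);r_=cv2.minAreaRect(Q);cs.append(r_[0]);print(" blk",np.round(r_[0],4),np.round(r_[1],4))
print("blkmean",np.mean(cs,0))
mint=(cv2.inRange(hsv,(70,60,40),(95,255,255))>0)&box(230,220,285,275)
rect(mint,.03,"mark")
for nm,b in(("striped",box(115,235,165,285)),("yellow",box(125,298,175,342)),("plain",box(478,280,528,325)),("jar",box(185,110,235,165))):
    k=b&(z>.01); Q=W[k]; h=np.percentile(Q[:,2],98); k2=k&(z>h-.006)
    c=cv2.minEnclosingCircle(ray(m,np.argwhere(k2)[:,::-1],.06 if nm!="jar" else .075)[:,:2].astype(np.float32)); print(nm,h.round(4),np.round(c[0],4),round(c[1],4),k2.sum())
k=box(90,225,200,345); cv2.imwrite("pics/crop.png",cv2.resize(p[225:345,90:250,::-1],None,fx=4,fy=4,interpolation=cv2.INTER_CUBIC))
E
```

```text
rim 3528 ((0.5211302042007446, -0.12681621313095093), (0.17855796217918396, 0.13100530207157135), 15.086782455444336) medz 0.0945
bar 522 ((0.5208048224449158, -0.12611237168312073), (0.10759615898132324, 0.014354404993355274), 15.167720794677734) medz 0.1391
sockets 1079 ((0.5190049409866333, 0.14311712980270386), (0.18452708423137665, 0.14449268579483032), 9.791144371032715) medz 0.0513
 blk [0.6022 0.1012] [0.0349 0.0336]
 blk [0.5828 0.2094] [0.0356 0.0336]
 blk [0.436 0.184] [0.0346 0.0355]
 blk [0.4543 0.0763] [0.0328 0.0345]
blkmean [0.51883157 0.14272168]
mark 722 ((0.5202199816703796, 0.1425483524799347), (0.06693268567323685, 0.06951533257961273), 9.204398155212402) medz 0.0305
striped 0.0642 [0.4555 0.3489] 0.0494 231
yellow 0.0641 [0.3614 0.2991] 0.0541 233
plain 0.0621 [ 0.4787 -0.3213] 0.0443 270
jar 0.0788 [0.7041 0.2741] 0.0553 708
```

View pics/crop.png

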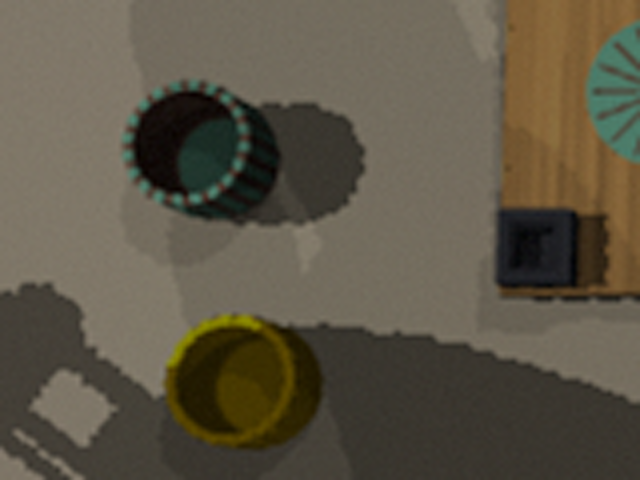

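The crop confirms the choice: the mint-striped rim is centred at crop (186,143), which is pixel (136,261), and the yellow look-alike is at crop (232,382). Next I work out the way to it.

```bash
cat >> h.py <<'E'
from scipy.spatial.transform import Rotation as R_
def go(target,yaw):
    "shift in tool axes after turning so that tool y has given yaw (deg); also turn left"
    s=get_state();t=np.array(s["tool_pos"]);R=R_.from_quat(s["eef_rot"]).as_matrix()
    y=np.radians(yaw);Y=np.array([np.cos(y),np.sin(y),0]);Rt=np.c_[np.cross(Y,[0,0,-1]),Y,[0,0,-1]]
    print("clock",round(s["clock"],2),"tcp",t.round(4),"turn now",R_.from_matrix(R.T@Rt).as_rotvec().round(3),"shift after turn",(Rt.T@(np.array(target)-t)).round(4),"shift in current axes",(R.T@(np.array(target)-t)).round(4))
E
python3 - <<'E'
from h import *
m=camera_model("top"); P=ray(m,[[136.3,260.6],[148,320.3]],.06); print(P)
f=np.load("side0.npz");p=f["p"];ms=camera_model("side");print("side check, pot rim centre px ~(281,184):",ray(ms,[[281,183.5]],.06))
go([*P[0,:2],.12],99.7)
E
```

```text
[[0.45644903 0.34648233 0.06      ]
 [0.35486078 0.30187185 0.06      ]]
side check, pot rim centre px ~(281,184): [[0.45793026 0.34074121 0.06      ]]
clock 0.1 tcp [0.2788 0.5588 0.249 ] turn now [-0.002 -0.    -0.632] shift after turn [-0.1393 -0.2392  0.129 ] shift in current axes [-0.2537 -0.1105  0.1292]
```

```bash
python3 -m inch '1 0 0 0 0 0 -0.1053;1 0 0 0 0 0 -0.1053;1 0 0 0 0 0 -0.1053;1 0 0 0 0 0 -0.1053;1 0 0 0 0 0 -0.1053;1 0 0 0 0 0 -0.1053;1 -0.0174 -0.0299 0 0 0 0;1 -0.0174 -0.0299 0 0 0 0;1 -0.0174 -0.0299 0 0 0 0;1 -0.0174 -0.0299 0 0 0 0;1 -0.0174 -0.0299 0 0 0 0;1 -0.0174 -0.0299 0 0 0 0;1 -0.0174 -0.0299 0 0 0 0;1 -0.0174 -0.0299 0.02 0 0 0;1 0 0 0.02 0 0 0;1 0 0 0 0 0 0;1 0 0 0 0 0 0' 20
python3 - <<'E'
from h import *
m=camera_model("wrist");p,d=snapshot("wrist");cv2.imwrite("pics/w1.png",p[:,:,::-1])
W=cloud(m,d);k=(d>0)&(abs(W[...,2]-.06)<.004)&(np.hypot(W[...,0]-.457,W[...,1]-.345)<.05)
Q=W[k][:,:2].astype(np.float32);print(k.sum(),cv2.minEnclosingCircle(Q),cv2.fitEllipse(cv2.convexHull(Q)))
go([.457,.345,.12],99.7)
E
```

```text
clock: 1.52
tool_pos: [0.4555, 0.3469, 0.209]
eef_rot: [-0.085, 0.996, -0.0, -0.001]
contact_force: [-1.1, 0.7, 0.3]
opening: 1.001
finger_force: 0.0
1277 ((0.4548768699169159, 0.3439140319824219), 0.029496828094124794) ((0.45495814085006714, 0.3439854383468628), (0.05782638490200043, 0.05816103145480156), 163.84164428710938)
clock 1.57 tcp [0.4554 0.3483 0.21  ] turn now [ 0.001 -0.001  0.002] shift after turn [-0.001  -0.0035  0.09  ] shift in current axes [-0.0011 -0.0037  0.09  ]
```

View pics/w1.png

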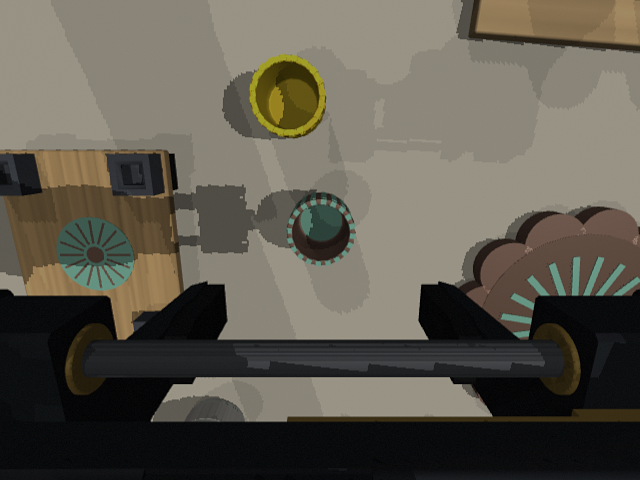

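The wrist view shows the striped pot upright at (321,230), between the fingers' line. Its rim fits a 58 mm circle at (0.455,0.344), as it must. I descend and grip.

```bash
python3 -m inch '1 0.001 -0.004 0.03 0 0 0;1 0 0 0.03 0 0 0;1 0 0 0.03 0 0 0;1 0 0 0.03 0 0 0;1 0 0 0.026 0 0 0;1 0 0 0.018 0 0 0;1 0 0 0.008 0 0 0;1 0 0 0 0 0 0;1 0 0 0 0 0 0;0.2 0 0 0 0 0 0;-0.2 0 0 0 0 0 0;-0.2 0 0 0 0 0 0;-0.2 0 0 0 0 0 0;-0.2 0 0 0 0 0 0;-0.2 0 0 0 0 0 0' 20
```

```text
clock: 2.82
tool_pos: [0.4565, 0.3434, 0.0384]
eef_rot: [-0.084, 0.996, 0.001, 0.0]
contact_force: [0.9, 0.1, 4.9]
opening: 0.645
finger_force: 20.0
```

Gripped: an opening of 0.645 is 57 mm. Lift, carry over, then measure.

```bash
python3 -m inch '-0.2 0 0 -0.01 0 0 0;-0.2 0 0 -0.02 0 0 0;-0.2 0 0 -0.03 0 0 0;-0.2 0 0 -0.025 0 0 0;-0.2 -0.002 -0.015 -0.01 0 0 0;-0.2 -0.004 -0.025 0 0 0 0;-0.2 -0.004 -0.03 0 0 0 0;-0.2 -0.004 -0.03 0 0 0 0;-0.2 -0.004 -0.03 0 0 0 0;-0.2 -0.004 -0.03 0 0 0 0;-0.2 -0.004 -0.025 0 0 0 0;-0.2 -0.002 -0.013 0 0 0 0;-0.2 0 0 0 0 0 0;-0.2 0 0 0 0 0 0;-0.2 0 0 0 0 0 0'
python3 - <<'E'
from h import *
go([.520,.1427,.0695],99.7)
print(get_state()["finger_force"],get_state()["contact_force"])
E
```

```text
clock: 4.07
tool_pos: [0.5166, 0.1539, 0.133]
eef_rot: [-0.085, 0.996, 0.001, 0.0]
contact_force: [-0.3, -0.5, -0.5]
opening: 0.646
finger_force: 20.0
clock 4.07 tcp [0.5166 0.1539 0.133 ] turn now [0.002 0.    0.001] shift after turn [-0.0015 -0.0116  0.0635] shift in current axes [-0.0015 -0.0117  0.0635]
19.999643024711986 [-0.27032569 -0.46522101 -0.54288218]
```

```bash
python3 -m inch '-0.2 -0.001 -0.006 0 0 0 0;-0.2 -0.001 -0.006 0.01 0 0 0;-0.2 0 0 0.02 0 0 0;-0.2 0 0 0.015 0 0 0;-0.2 0 0 0.008 0 0 0;-0.2 0 0 0.006 0 0 0;-0.2 0 0 0.002 0 0 0;-0.2 0 0 0 0 0 0;-0.2 0 0 0 0 0 0'
```

```text
clock: 4.82
tool_pos: [0.5214, 0.1411, 0.0721]
eef_rot: [-0.085, 0.996, 0.0, 0.0]
contact_force: [-0.3, -0.1, -1.6]
opening: 0.647
finger_force: 20.0
```

```bash
python3 -m inch '-0.2 0 0 0.001 0 0 0;-0.2 0 0 0.001 0 0 0;-0.2 0 0 0.001 0 0 0;-0.2 0 0 0.0005 0 0 0;-0.2 0 0 0 0 0 0;-0.2 0 0 0 0 0 0'
```

```text
clock: 5.32
tool_pos: [0.5212, 0.1408, 0.0684]
eef_rot: [-0.084, 0.996, 0.0, 0.0]
contact_force: [-0.4, -0.4, 0.5]
opening: 0.651
finger_force: 20.0
```

```bash
python3 -m inch '0.4 0 0 0.0005 0 0 0;0.5 0 0 0 0 0 0;0.7 0 0 0 0 0 0;1 0 0 0 0 0 0;1 0 0 0 0 0 0;1 0 0 0 0 0 0;1 0 0 -0.01 0 0 0;1 0 0 -0.03 0 0 0;1 0 0 -0.04 0 0 0;1 0 0 -0.04 0 0 0;1 0 0 -0.04 0 0 0;1 0 0 -0.01 0 0 0;1 0 -0.02 0 0 0 0;1 0 -0.035 0 0 0 0;1 0 -0.035 0 0 0 0;1 0 -0.035 0 0 0 0;1 0 -0.035 0 0 0 0;1 0 -0.035 0 0 0 0;1 0 0 0 0 0 0;1 0 0 0 0 0 0'
python3 - <<'E'
from h import *
for n in("top","wrist"):
    m=camera_model(n);p,d=snapshot(n);cv2.imwrite(f"pics/{n}2.png",p[:,:,::-1]);W=cloud(m,d);z=W[...,2]
    k=(d>0)&(abs(z-.09)<.003)&(np.hypot(W[...,0]-.52,W[...,1]-.142)<.05)
    if k.sum()>20:
        Q=W[k][:,:2].astype(np.float32);print(n,"pot",k.sum(),cv2.minEnclosingCircle(Q))
    hsv=cv2.cvtColor(p,cv2.COLOR_RGB2HSV);red=(cv2.inRange(hsv,(0,150,40),(8,255,255))>0)&(z>.134)&(z<.146)
    if red.sum()>20:
        print(n,"bar",cv2.minAreaRect(W[red][:,:2].astype(np.float32)),np.median(z[red]))
    b=(cv2.inRange(hsv,(105,120,40),(130,255,255))>0)&(abs(z-.095)<.005)&(W[...,1]<0)
    if b.sum()>20: print(n,"rim",b.sum(),cv2.minAreaRect(W[b][:,:2].astype(np.float32)))
    k=(abs(z-.052)<.004)&(abs(W[...,0]-.519)<.11)&(abs(W[...,1]-.143)<.095)&(np.hypot(W[...,0]-.52,W[...,1]-.142)>.06)
    if k.sum()>20: print(n,"sockets",k.sum(),cv2.minAreaRect(W[k][:,:2].astype(np.float32)))
go([.521,-.1265,.2],105.1)
E
```

```text
clock: 6.98
tool_pos: [0.5535, -0.0543, 0.2375]
eef_rot: [-0.082, 0.997, -0.0, -0.0]
contact_force: [-0.7, 1.1, -0.3]
opening: 0.999
finger_force: 0.0
top pot 250 ((0.521213710308075, 0.14279276132583618), 0.02940300479531288)
top bar ((0.5066996216773987, -0.12993623316287994), (0.07805395871400833, 0.012975198216736317), 15.276930809020996) 0.1390655775899628
top rim 1441 ((0.5059081315994263, -0.1005462110042572), (0.16272646188735962, 0.07203856855630875), 15.187520027160645)
top sockets 990 ((0.5195568799972534, 0.14328962564468384), (0.18525514006614685, 0.1440679132938385), 9.683151245117188)
wrist pot 1433 ((0.5207474827766418, 0.13909269869327545), 0.02965700440108776)
wrist bar ((0.5207793712615967, -0.13021941483020782), (0.10711118578910828, 0.014899443835020065), 15.142841339111328) 0.1401090466489637
wrist rim 18747 ((0.5207829475402832, -0.13053753972053528), (0.17896133661270142, 0.13174645602703094), 15.234793663024902)
wrist sockets 3550 ((0.5152491331100464, 0.13904085755348206), (0.1772957295179367, 0.14551132917404175), 9.644562721252441)
clock 7.08 tcp [ 0.5535 -0.0502  0.2379] turn now [ 0.001  0.    -0.093] shift after turn [ 0.0513 -0.0652  0.0379] shift in current axes [ 0.045  -0.0698  0.0378]
```

View pics/wrist2.png

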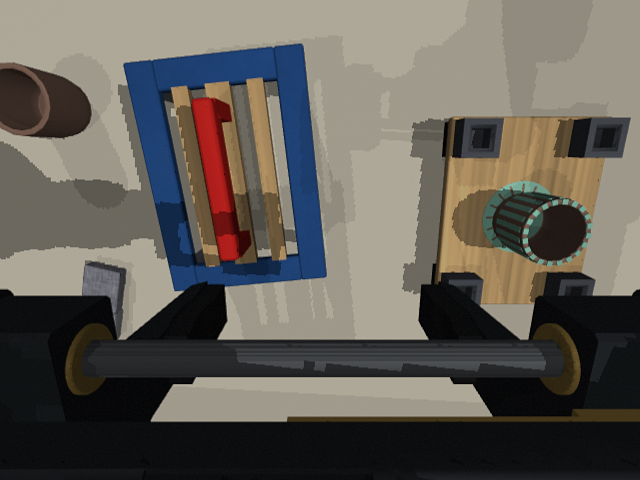

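View pics/top2.png

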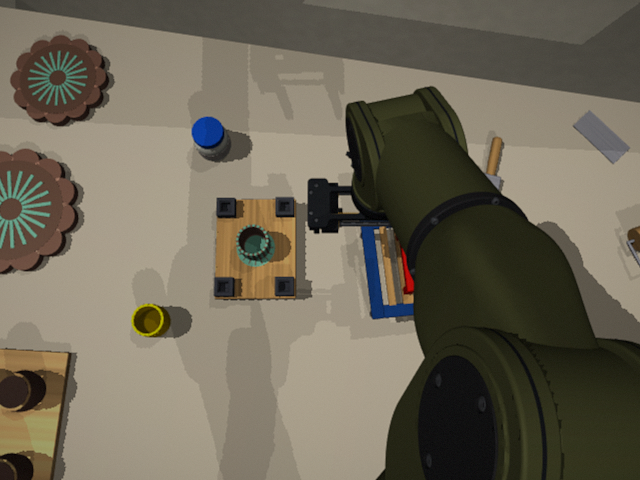

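The wrist view shows the striped pot standing on the mark at (545,228). In the top view it is at (254,243), 2 mm from the base's middle. The red bar in the wrist view runs from (205,105) to (232,255). I go over the bar, turn into line and stop just above it.

```bash
python3 -m inch '1 0 0 0 0 0 -0.093;1 0.013 -0.016 0 0 0 0;1 0.013 -0.016 0.01 0 0 0;1 0.013 -0.016 0.02 0 0 0;1 0.0123 -0.0172 0.02 0 0 0;1 0 0 0.02 0 0 0;1 0 0 0.01 0 0 0;1 0 0 0 0 0 0;1 0 0 0 0 0 0;1 0 0 0 0 0 0;1 0 0 0 0 0 0'
python3 - <<'E'
from h import *
m=camera_model("wrist");p,d=snapshot("wrist");W=cloud(m,d);z=W[...,2]
hsv=cv2.cvtColor(p,cv2.COLOR_RGB2HSV);red=(cv2.inRange(hsv,(0,150,40),(8,255,255))>0)&(z>.134)&(z<.146)
print("bar",cv2.minAreaRect(W[red][:,:2].astype(np.float32)),np.median(z[red]))
b=(cv2.inRange(hsv,(105,120,40),(130,255,255))>0)&(abs(z-.095)<.005)
print("rim",b.sum(),cv2.minAreaRect(W[b][:,:2].astype(np.float32)))
go([.521,-.1265,.123],105.15)
E
```

```text
clock: 8.0
tool_pos: [0.5224, -0.1265, 0.1589]
eef_rot: [-0.132, 0.991, 0.0, 0.001]
contact_force: [0.3, 0.4, 0.2]
opening: 0.999
finger_force: 0.0
bar ((0.5203747749328613, -0.13047489523887634), (0.10759470611810684, 0.013800814747810364), 15.287144660949707) 0.14019769008982766
rim 25377 ((0.5208168029785156, -0.13033749163150787), (0.17938432097434998, 0.13156788051128387), 15.266417503356934)
clock 8.05 tcp [ 0.5221 -0.1269  0.1588] turn now [-0.     0.002 -0.001] shift after turn [0.001  0.0007 0.0358] shift in current axes [0.0011 0.0007 0.0358]
```

```bash
python3 -m inch '1 0.001 -0.0013 0.01 0 0 0;1 0 0 0.015 0 0 0;1 0 0 0.0108 0 0 0;1 0 0 0 0 0 0;0.2 0 0 0 0 0 0;-0.2 0 0 0 0 0 0;-0.4 0 0 0 0 0 0;-0.6 0 0 0 0 0 0;-0.8 0 0 0 0 0 0;-1 0 0 0 0 0 0;-1 0 0 0 0 0 0;-1 0 0 0 0 0 0;-1 0 0 0 0 0 0' 20
python3 -m inch '-1 0 0 0 0 0 0;-1 0 0 0 0 0 0;-1 0 0 0 0 0 0' 50
```

```text
clock: 9.13
tool_pos: [0.5206, -0.1292, 0.1219]
eef_rot: [-0.131, 0.991, 0.0, 0.0]
contact_force: [1.3, -0.0, 0.3]
opening: 0.338
finger_force: 0.0
clock: 9.38
tool_pos: [0.5206, -0.1293, 0.1219]
eef_rot: [-0.131, 0.991, -0.0, -0.0]
contact_force: [0.2, 0.7, 1.4]
opening: 0.152
finger_force: 50.0
```

```bash
python3 -m inch '-1 0 0 -0.005 0 0 0;-1 0 0 -0.01 0 0 0;-1 0 0 -0.015 0 0 0;-1 0 0 -0.02 0 0 0;-1 0 0 -0.02 0 0 0;-1 0 0 -0.02 0 0 0;-1 0 0 -0.02 0 0 0;-1 0 0 -0.015 0 0 0;-1 0 0 -0.005 0 0 0;-1 0 0 0 0 0 0.032;-1 0 0 0 0 0 0.032;-1 0 0 0 0 0 0.032;-1 0 0 0 0 0 0;-1 0 0 0 0 0 0;-1 0 0 0 0 0 0;-1 0 0 0 0 0 0'
python3 - <<'E'
from h import *
s=get_state();print(s["opening"],s["contact_force"],s["moment"])
go([.5193,.141,.245],99.68)
E
```

```text
clock: 10.72
tool_pos: [0.5203, -0.1291, 0.2516]
eef_rot: [-0.083, 0.997, 0.0, -0.0]
contact_force: [0.6, 0.0, -6.2]
opening: 0.149
finger_force: 50.0
0.14874157454091388 [ 0.59287723  0.0120476  -6.24985968] [ 0.04193143 -0.01646631  0.03090747]
clock 10.72 tcp [ 0.5203 -0.1291  0.2516] turn now [ 0.    -0.001 -0.002] shift after turn [-0.0444  0.2664  0.0066] shift in current axes [-0.0438  0.2665  0.0067]
```

Held and level. I carry it over in gentle steps.

```bash
python3 -m inch '-1 -0.001 0.008 0 0 0 0;-1 -0.003 0.016 0 0 0 0;-1 -0.004 0.024 0 0 0 0;-1 -0.004 0.026 0 0 0 0;-1 -0.005 0.028 0 0 0 0;-1 -0.005 0.028 0 0 0 0;-1 -0.005 0.028 0 0 0 0;-1 -0.005 0.028 0 0 0 0;-1 -0.004 0.026 0 0 0 0;-1 -0.004 0.024 0 0 0 0;-1 -0.003 0.018 0 0 0 0;-1 -0.001 0.0104 0 0 0 -0.002;-1 0 0.002 0 0 0 0;-1 0 0 0 0 0 0;-1 0 0 0 0 0 0;-1 0 0 0 0 0 0;-1 0 0 0 0 0 0'
python3 - <<'E'
from h import *
go([.5193,.141,.2],99.68)
for n in("top","side","wrist"):
    m=camera_model(n);p,d=snapshot(n);cv2.imwrite(f"pics/{n}3.png",p[:,:,::-1]);W=cloud(m,d);z=W[...,2]
    hsv=cv2.cvtColor(p,cv2.COLOR_RGB2HSV);near=(abs(W[...,0]-.519)<.13)&(abs(W[...,1]-.143)<.13)
    b=(cv2.inRange(hsv,(105,120,40),(130,255,255))>0)&(abs(z-.225)<.012)&near
    if b.sum()>20: print(n,"rim",b.sum(),cv2.minAreaRect(W[b][:,:2].astype(np.float32)),np.median(z[b]),np.linalg.lstsq(np.c_[W[b][:,:2],np.ones(b.sum())],z[b],rcond=None)[0])
    k=near&(abs(z-.052)<.004)&(d>0)
    if k.sum()>20: print(n,"sockets",k.sum(),cv2.minAreaRect(W[k][:,:2].astype(np.float32)))
E
```

```text
clock: 12.13
tool_pos: [0.5201, 0.1391, 0.2518]
eef_rot: [-0.083, 0.997, -0.001, -0.0]
contact_force: [-0.4, 0.1, -5.9]
opening: 0.148
finger_force: 50.0
clock 12.13 tcp [0.5201 0.1391 0.2518] turn now [-0.001 -0.    -0.003] shift after turn [0.0005 0.002  0.0518] shift in current axes [0.0004 0.0021 0.0518]
side rim 915 ((0.5207398533821106, 0.1379128098487854), (0.17873015999794006, 0.13778537511825562), 10.25514030456543) 0.22408766689013257 [-2.01181559e-04  2.55985340e-03  2.23723651e-01]
side sockets 448 ((0.5199915766716003, 0.13870695233345032), (0.1842862367630005, 0.14806422591209412), 9.768997192382812)
wrist rim 29552 ((0.5136781334877014, 0.13728319108486176), (0.16577015817165375, 0.13149064779281616), 9.597728729248047) 0.2253171301419444 [-0.00700509 -0.00199389  0.22873034]
wrist sockets 373 ((0.5224482417106628, 0.15410616993904114), (0.1463831067085266, 0.11735011637210846), 9.50482177734375)
```

View pics/wrist3.png

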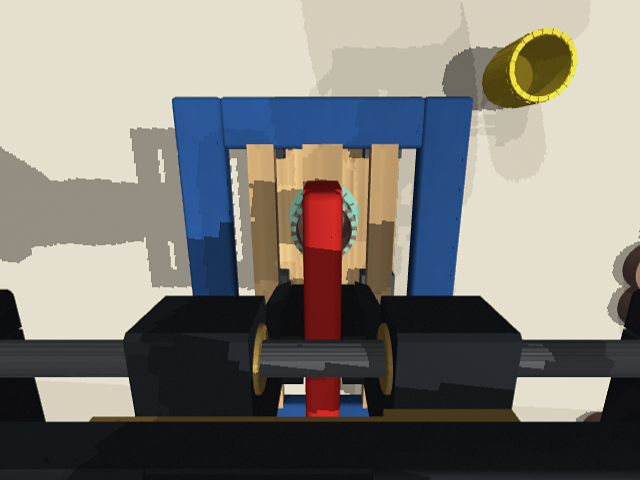

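View pics/side3.png

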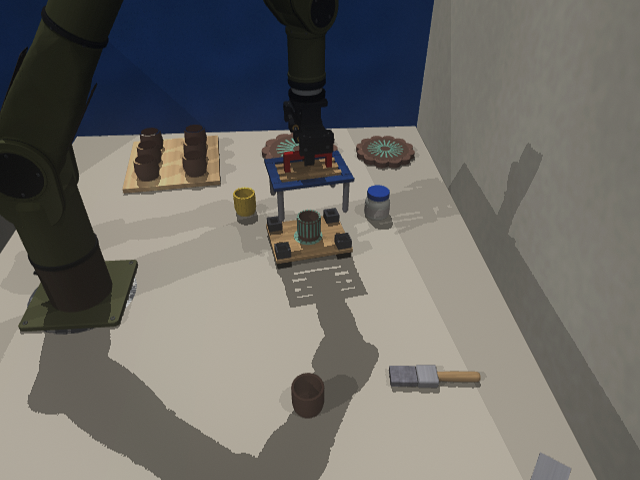

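The wrist view shows the frame square over the base, with the pot visible beneath the bar at (322,222). The side view agrees, with the posts above the sockets. I lower it to just above the mouths.

```bash
python3 -m inch '-1 0.0004 0.0015 0.005 0 0 -0.003;-1 0 0 0.01 0 0 0;-1 0 0 0.012 0 0 0;-1 0 0 0.012 0 0 0;-1 0 0 0.012 0 0 0;-1 0 0 0.01 0 0 0;-1 0 0 0.005 0 0 0;-1 0 0 0.003 0 0 0;-1 0 0 0 0 0 0;-1 0 0 0 0 0 0;-1 0 0 0 0 0 0;-1 0 0 0 0 0 0'
python3 - <<'E'
from h import *
go([.5195,.1407,.156],99.68)
m=camera_model("side");p,d=snapshot("side");cv2.imwrite("pics/s4.png",cv2.resize(p[140:280,240:380,::-1],None,fx=4.2,fy=4.2,interpolation=cv2.INTER_CUBIC))
E
```

```text
clock: 13.28
tool_pos: [0.5197, 0.1424, 0.1835]
eef_rot: [-0.085, 0.996, 0.0, 0.001]
contact_force: [0.1, 0.7, -6.5]
opening: 0.152
finger_force: 50.0
clock 13.28 tcp [0.5197 0.1424 0.1835] turn now [0.    0.001 0.002] shift after turn [ 0.0005 -0.0017  0.0275] shift in current axes [ 0.0005 -0.0017  0.0275]
```

View pics/s4.png

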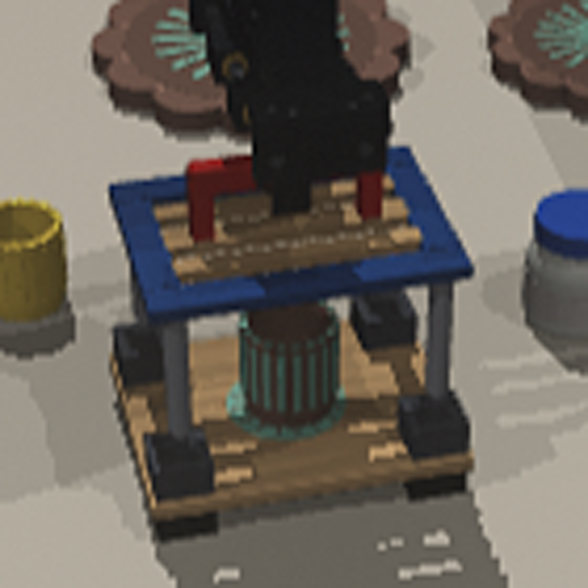

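The crop shows both near posts, at (178,435) and (437,395), over the middles of their sockets. I lower slowly into the chamfers.

```bash
python3 -m inch '-1 0 -0.001 0.003 0 0 0;-1 0 0 0.003 0 0 0;-1 0 0 0.003 0 0 0;-1 0 0 0.002 0 0 0;-1 0 0 0.002 0 0 0;-1 0 0 0 0 0 0;-1 0 0 0 0 0 0;-1 0 0 0 0 0 0'
python3 -c "
from plant import *;s=get_state();print(s['contact_force'],s['moment'])"
```

```text
clock: 14.0
tool_pos: [0.5196, 0.1414, 0.17]
eef_rot: [-0.085, 0.996, 0.0, 0.0]
contact_force: [0.6, 0.1, -5.9]
opening: 0.152
finger_force: 50.0
[ 0.62523313  0.08160383 -5.87690662] [ 0.05619571 -0.0019996  -0.01376978]
```

No contact yet, with the tips about 4 mm inside the mouths. I continue.

```bash
python3 -m inch '-1 0 0 0.002 0 0 0;-1 0 0 0.002 0 0 0;-1 0 0 0.002 0 0 0;-1 0 0 0.002 0 0 0;-1 0 0 0.002 0 0 0;-1 0 0 0.001 0 0 0;-1 0 0 0 0 0 0;-1 0 0 0 0 0 0;-1 0 0 0 0 0 0'
python3 -c "
from plant import *;s=get_state();print(s['contact_force'],s['moment'])"
```

```text
clock: 14.75
tool_pos: [0.5195, 0.1414, 0.159]
eef_rot: [-0.085, 0.996, 0.0, 0.0]
contact_force: [-1.1, 0.6, -5.9]
opening: 0.15
finger_force: 50.0
[-1.0750185   0.55687059 -5.880712  ] [ 0.08237014 -0.04449562 -0.02749076]
```

```bash
python3 -m inch '-1 0 0 0.001 0 0 0;-1 0 0 0.001 0 0 0;-1 0 0 0.001 0 0 0;-1 0 0 0.0005 0 0 0;-1 0 0 0 0 0 0;-1 0 0 0 0 0 0;-1 0 0 0 0 0 0'
python3 -c "
from plant import *;s=get_state();print(s['contact_force'],s['moment'])"
```

```text
clock: 15.33
tool_pos: [0.5195, 0.1413, 0.1558]
eef_rot: [-0.085, 0.996, -0.0, 0.0]
contact_force: [-1.7, -0.6, 2.2]
opening: 0.148
finger_force: 50.0
[-1.71865651 -0.63301502  2.22318777] [-0.11900221  0.44452374 -0.01121995]
```

Contact came at the expected height (0.156), so the frame is seated. Release, withdraw straight up and check.

```bash
python3 -m inch '-0.4 0 0 0.0005 0 0 0;0 0 0 0 0 0 0;0.3 0 0 0 0 0 0;0.3 0 0 0 0 0 0;0.3 0 0 0 0 0 0;0.3 0 0 0 0 0 0;0.3 0 0 -0.01 0 0 0;0.3 0 0 -0.02 0 0 0;0.3 0 0 -0.03 0 0 0;0.3 0 0 -0.03 0 0 0;0.3 0 -0.035 -0.02 0 0 0;0.3 0 -0.035 0 0 0 0;0.3 0 -0.035 0 0 0 0;0.3 0 -0.035 0 0 0 0;0.3 0 -0.035 0 0 0 0;0.3 0 0 0 0 0 0;0.3 0 0 0 0 0 0;0.3 0 0 0 0 0 0'
python3 - <<'E'
from h import *
for n in("top","side"):
    m=camera_model(n);p,d=snapshot(n);W=cloud(m,d);z=W[...,2]
    hsv=cv2.cvtColor(p,cv2.COLOR_RGB2HSV);near=(abs(W[...,0]-.519)<.13)&(abs(W[...,1]-.143)<.11)
    b=(cv2.inRange(hsv,(105,120,40),(130,255,255))>0)&(abs(z-.129)<.012)&near
    if b.sum()>20: print(n,"rim",b.sum(),cv2.minAreaRect(W[b][:,:2].astype(np.float32)),np.median(z[b]),np.linalg.lstsq(np.c_[W[b][:,:2],np.ones(b.sum())],z[b],rcond=None)[0].round(4))
cv2.imwrite("pics/s5.png",cv2.resize(p[140:280,240:380,::-1],None,fx=4.2,fy=4.2,interpolation=cv2.INTER_CUBIC))
E
```

```text
clock: 16.83
tool_pos: [0.5492, -0.0303, 0.2654]
eef_rot: [-0.086, 0.996, 0.001, 0.0]
contact_force: [0.1, 0.1, -1.7]
opening: 0.649
finger_force: 0.0
top rim 3772 ((0.5205756425857544, 0.14273372292518616), (0.1800532341003418, 0.13061977922916412), 9.794434547424316) 0.1287745571832485 [0.001  0.0034 0.1277]
side rim 811 ((0.5205337405204773, 0.1385674625635147), (0.17879536747932434, 0.13466838002204895), 10.03989028930664) 0.12805653696868843 [-0.0002  0.0018  0.1279]
```

View pics/s5.png

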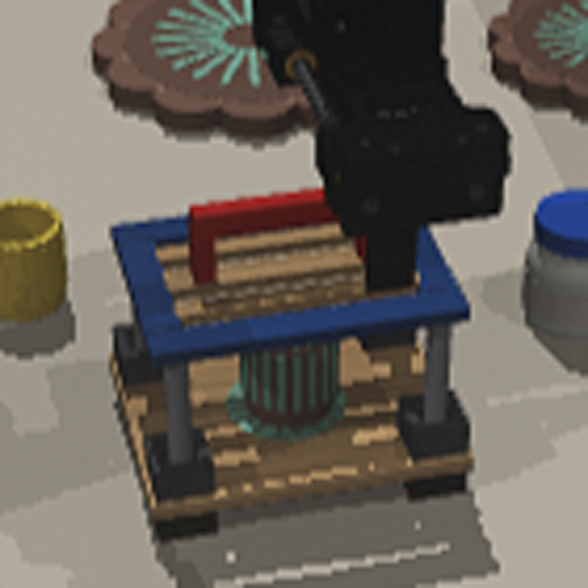

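The frame is seated: rim top at 0.129 m, level, yaw 9.8°, centred. The pot stands inside at crop (290,385) and the arm is clear. I hand it in.

```bash
python3 -c "
from plant import r;print(r.finish_job())"
```

```text
the job is handed in; nothing more can be done
None
```

The striped pot stands upright on the mark, measured 2 mm off centre. The frame sits home over it in all four sockets (rim at 0.129 m, level, in line with the base). The plain pot, jar and brush were not touched, and the job is handed in at about 17 s of the 64 s allowed; no verdict was returned.

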